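# Get the cue ball out from behind the bottle and cards, then repack the tray

## Task

Move the brown shaker bottle and the green card box out of the wooden tray and stand both on the blue mat, then fetch the white cue ball from behind them and set it on the brass ring. While the two still stand on the mat, fill the ball's empty place in the tray with the dark grey foam brick, set down flat and square to the tray; then put the bottle and the card box back, each in the very place where it stood at the start, the box facing the same way as before. Keep the bottle and the box upright throughout, and leave the yellow ball and the green tumbler where they are.

Things in the scene. Friction and masses are not known exactly. Their poses are not given: they have to be found in the camera images.
- tray: Fixed wooden tray, 142 (x) by 158 (y) mm. Origin: centre of underside; x to its rear, away from the robot. Floor 10 mm up, lips 8 mm above it. Two front places at x -28, y +36.5 and -36.5 mm, each 66 (x) by 67 (y), rib between, hold bottle and card box (which where varies). Rear place, 56 by 58 at x +32, y 0, open to the front ones, holds the ball in a 20 mm floor dimple; flat bottoms span it.
- bottle: Loose brown shaker bottle, black cap, upright, 0.18 to 0.33 kg. Round: 56 mm diameter, straight up to 100 mm, then narrowing to a 38 mm cap; 130 mm tall in all. Origin: centre of its underside, z up. No front or back.
- cardbox: Loose green card box with white panels, upright, 46 (its x) by 58 (its y) mm, 100 mm tall, 0.2 to 0.36 kg. Origin: centre of its underside, z up. At the start its x lies along the tray's x within 0.04 rad, and about 15 mm part it from the bottle, so both are best gripped across the tray's x, high up, above the ball.
- cue_ball: Loose white cue ball with a small red dot, 57 mm diameter, 0.17 kg. Origin: its centre, 37 mm above the cloth in the tray's dimple, about 34 mm when seated on the brass ring.
- foam: Loose dark grey stiff foam brick, upright, 48 by 48 mm, 50 mm tall, 30 g, rigid to the grip. Origin: centre of its underside; z up, x and y across its sides.
- mat: Fixed blue mat, 110 (its x) by 210 (its y) mm, 4 mm thick, flat on the cloth, on the left or on the right of the tray: the side area. Origin: centre of its underside, z up.
- brass_ring: Fixed brass ring, 60 mm outer and 32 mm inner diameter, 10 mm high, flat on the cloth, on the other side of the tray from the mat: a seat for the cue ball. Origin: centre of its underside, z up.
- yellow_ball: Loose yellow ball, 57 mm diameter, seated on a fixed black ring; to be left alone. Origin: its centre.
- tumbler: Loose green glass tumbler, 68 mm diameter at the rim, 95 mm tall, standing beyond the tray; to be left alone. Origin: centre of its underside.
There are look-alikes about, which are no part of the job. Leave any orange look-alike of the cardbox alone.

How it is judged:
By the outcome, as a careful person would: the job done as asked, in the order asked, and still so for the second after the job is handed in, with the robot touching nothing.
It also fails if it takes over 131 s, if anything falls off the work surface, if the arm or the gripper's body presses on something with over 40 N, if the wrist force passes 120 N, or if a joint passes its speed limit or range.

## Robot

A 6-joint arm with a two-finger parallel gripper is mounted at the origin on the work surface. World frame = base frame: x ahead of the robot, y to its left, z up, the work surface at z = 0. Lengths are in m, angles in degrees, forces in N, time in s.
With the tool pointing down it reaches from about 0.4 to 0.825 m from the base axis. Payload 7 kg.
Tool frame: the origin (TCP) lies on the centre line of the jaws, within the pads' length; the fingertips stand 19 mm ahead of it and the grasp point (between the pads) is the TCP (r.tip_extent is the distance from the TCP to the fingertips, in m); z points along the fingers, y is the line along which they close (so a half turn about z gives the same grasp; the last joint's range is limited). The gripper opens to 88 mm and grips with 3 to 60 N. Pads are 19 mm wide; open, the fingers measure 130 mm over their backs; the gripper's body (78 mm by 193 mm) begins 47 mm behind the grasp point.
Start: joints at [91.106, 20.546, 0.682, 0, -70.136, -16.507], TCP at [0.179, 0.651, 0.246] pointing down, gripper open.
Joint ranges: [-176.03, 176.03], [-82.01, 121.73], [-58.28, 71.71], [-173.87, 95.51], [-174.79, -0.11], [-173.66, 173.66]. Speed limits (degrees/s): [136.94, 136.94, 172.46, 180, 180, 180].

## Interface

Orientations are given as [roll, pitch, yaw] about the fixed x, y, z axes, in that order (R = Rz(yaw) Ry(pitch) Rx(roll)).
In Python, from plant import r gives the robot as it stands. The module is installed in compiled form; this text tells all that it offers.
- The arm moves only by the tool jog_arm, never from a script. Its argument "deltas" is a list that holds one entry, the list of rows, each a list of 5 numbers: the opening, from -1 (shut) to 1 (fully open), then the shift along the world's x, y, z in cm, then the turn about the world's z in rad. In form: [[[claw, dx, dy, dz, turn], ...]]. A call has 1 to 8 rows; each row shifts and turns the commanded pose from where the row before left it; what a row does not reach is not made up. A row lasts 1/8 s, in which the tool goes at most 62.5 mm and 10.7 degrees, less where a joint would pass 70% of its speed; a pose out of reach is approached as far as the arm can. A call with a gripper value outside its range is refused whole. The fingers move at their own pace and stop on an object; "force" is the grip in N (left out, the last holds). Time passes only in rows, so rows that do not move let the fingers close. It gives the time, the measured TCP pose, the force, the opening and the grip force at its end, in the units of the state.
- r.get_state(): the state, without advancing time (a new reading comes with each control period).
- r.capture(name): name is "side" or "top" or "wrist"; returns the picture (400x640x3 uint8, blue, green, red); there is no depth.
- r.camera_info(name): a dict with "fx", "fy", "cx", "cy" (pixels), "view" (4x4, takes a point from world to camera coordinates). Camera axes: x right, y up, looking along -z (the intrinsics and any distortion apply to the point x, -y, -z); pixel columns grow to the right and rows downward; lengths in m; the calibration is good to about 2 mm. The wrist camera is an equidistant fisheye: a pixel r from the principal point sees the ray r / f radians off the axis. A picture is of the moment at which its call begins: read the wrist's pose just before it. camera_info takes no time and is no camera call; for the wrist camera it gives the pose at the moment of the call.
- r.close_job(): hands the job in; it is judged then, once.
The state is a dict: "time_s": time; "joints": joint angles; "qd": joint speeds; "joint_torque": joint torques, N m; "tcp_pos": TCP position; "eef_rot": TCP orientation; "contact_force": force on the tool from outside, world axes, zero at the start; "moment": the same for the moment, N m; "gripper_width": finger opening in m; "gripper_force": force on a finger pad.
Only numpy, scipy, OpenCV 4.12 (cv2) and the standard library are available. Lean on these libraries where they do the work, as an engineer would, in place of code of your own. Each camera call takes 0.05 s, during which the arm holds its last target. There are 200 camera calls.

## Working session

There is one attempt and no reset: what is moved stays moved. The work goes in short steps, Python scripts to look and compute and a tool call to move; the robot and the scene stay as the last step left them, time stands still between calls to the robot, and variables do not carry over. Pictures are saved under pics/ and viewed, at most 14 in all, crops included, and the job is handed in when it is done.

Besides the shell and the picture viewer there is one more tool, called after "Call:" as name(argument=value, ...) on one line, values as JSON. jog_arm: Moves the arm, as the interface text tells. Its arguments: {"type":"object","properties":{"deltas":{"type":"array"},"force":{"type":"number"}},"required":["deltas"]}

```bash
mkdir -p pics
cat > h.py <<'E'
import numpy as np, cv2
from plant import r
def save(n):
    i=r.capture(n); return i
def ray(info,u,v,fish=False):
    x=(u-info['cx'])/info['fx']; y=(v-info['cy'])/info['fy']
    if fish:
        t=np.hypot(x,y); s=np.sin(t)/t if t>1e-9 else 1; d=np.array([x*s,y*s,np.cos(t)])
    else: d=np.array([x,y,1.])
    d=np.array([d[0],-d[1],-d[2]])
    V=np.array(info['view']); R=V[:3,:3]; o=-R.T@V[:3,3]
    return o,R.T@d
def onz(info,u,v,z,fish=False):
    o,d=ray(info,u,v,fish); return o+d*(z-o[2])/d[2]
def proj(info,p):
    V=np.array(info['view']); c=V[:3,:3]@np.array(p)+V[:3,3]
    return info['cx']+info['fx']*c[0]/-c[2], info['cy']+info['fy']*-c[1]/-c[2]
E
python3 - <<'E'
from h import *
print(r.get_state())
for n in ['side','top','wrist']:
    i=r.camera_info(n); print(n,{k:np.round(v,3).tolist() if k=='view' else v for k,v in i.items()})
    cv2.imwrite(f'pics/{n}0.png',r.capture(n))
E
```

```text
{'time_s': 0.0, 'joints': array([ 9.11061287e+01,  2.05902367e+01,  6.32767561e-01, -2.11762806e-02,
       -7.01371896e+01, -1.65075259e+01]), 'qd': array([-0.09821147,  0.00334624,  0.00318743,  0.0898253 ,  0.01513933,
        0.06113948]), 'joint_torque': array([-1.44678230e-03, -5.82709587e+01,  2.93058479e+01,  6.99771255e+00,
        6.98751857e-03, -1.54856684e-04]), 'tcp_pos': array([0.17915505, 0.65029335, 0.24462524]), 'eef_rot': array([ 1.79903586e+02, -7.81265379e-03, -1.54086021e+01]), 'contact_force': array([0.60248986, 0.21560689, 0.54195886]), 'moment': array([-0.01566404, -0.07675034, -0.00121838]), 'gripper_force': 0.0, 'gripper_width': 0.08760894846013464}
side {'fx': 425.27445338769866, 'fy': 425.27445338769866, 'cx': 313.50661830819854, 'cy': 198.31178427960364, 'view': [[0.947, -0.321, -0.011, -0.558], [0.196, 0.552, 0.81, -0.162], [-0.254, -0.769, 0.586, -0.697], [0.0, 0.0, 0.0, 1.0]]}
top {'fx': 489.58130193449125, 'fy': 489.58130193449125, 'cx': 318.7953904261461, 'cy': 194.08389269985327, 'view': [[-0.006, -1.0, -0.006, 0.011], [0.978, -0.007, 0.207, -0.585], [-0.207, -0.004, 0.978, -0.985], [0.0, 0.0, 0.0, 1.0]]}
wrist {'fx': 309.70691628693146, 'fy': 309.70691628693146, 'cx': 315.64855838477513, 'cy': 200.91786368655335, 'view': [[-0.265, -0.964, 0.001, 0.675], [0.935, -0.257, -0.244, 0.03], [0.236, -0.063, 0.97, -0.389], [0.0, 0.0, 0.0, 1.0]]}
```

View pics/top0.png

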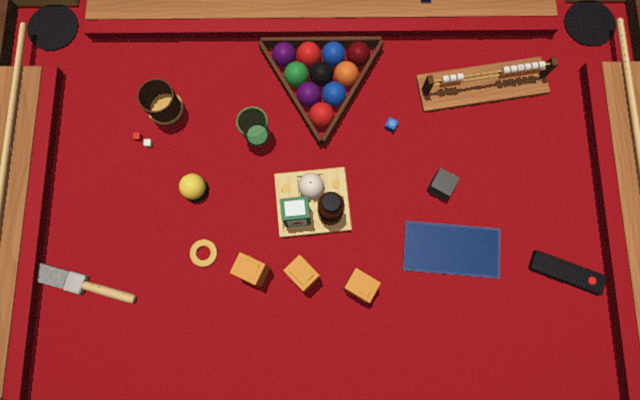

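View pics/side0.png

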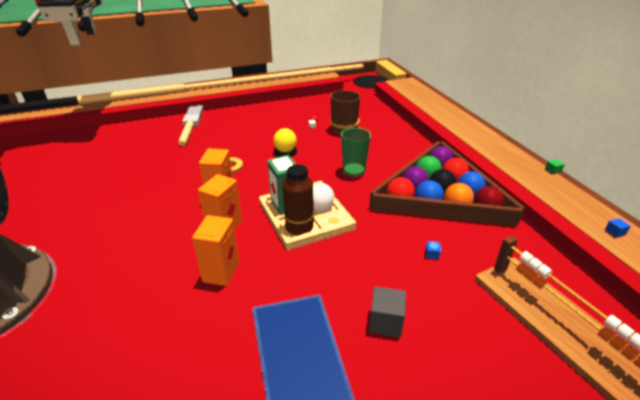

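View pics/wrist0.png

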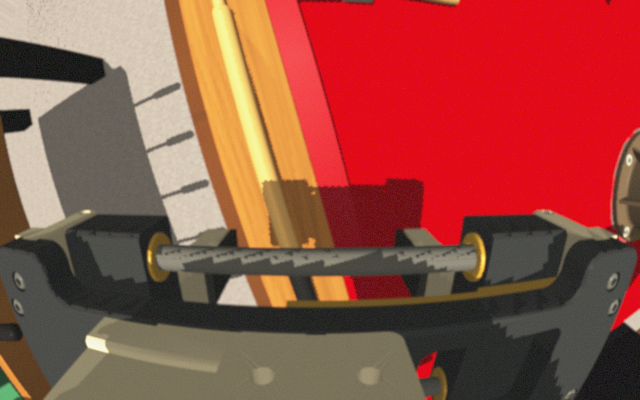

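The top view shows the tray centred near (313,202), with the card box at its left front (295,208), the bottle at its right front (331,206) and the ball at the rear (311,186). The foam is at (443,184), the mat at (452,249), the ring at (203,253) and the tumbler at (254,128). The orange boxes are in front, at (249,269), (302,273) and (362,286). The side view agrees; the wrist view shows only the cushion.

```bash
cat >> h.py <<'E'
def blob(m,mn=30):
    n,l,s,c=cv2.connectedComponentsWithStats(m.astype(np.uint8)); return [(l==k,s[k],c[k]) for k in range(1,n) if s[k][4]>=mn]
def poly(info,m,z,fish=False):
    cn=max(cv2.findContours(m.astype(np.uint8),cv2.RETR_EXTERNAL,cv2.CHAIN_APPROX_NONE)[0],key=cv2.contourArea)[:,0]
    return np.array([onz(info,u,v,z,fish)[:2] for u,v in cn])*1000
def rect(P):
    (c,wh,a)=cv2.minAreaRect(P.astype(np.float32)); return np.round(c,1),np.round(wh,1),round(a,1)
E
python3 - <<'E'
from h import *
i=r.camera_info('top'); im=cv2.imread('pics/top0.png'); V=i['view']; print('cam',-np.array(V)[:3,:3].T@np.array(V)[:3,3])
hsv=cv2.cvtColor(im,cv2.COLOR_BGR2HSV)
def pick(lo,hi,box,mn=30):
    m=cv2.inRange(hsv,lo,hi)>0; k=np.zeros_like(m); x0,y0,x1,y1=box; k[y0:y1,x0:x1]=1; m&=k
    return max(blob(m,5),key=lambda b:b[1][4])[0]
w=(255,255,255)
notred=~((cv2.inRange(hsv,(0,150,40),(8,255,255))|cv2.inRange(hsv,(172,150,40),(180,255,255)))>0)
mat=pick((100,100,40),(130,255,255),(390,210,520,290)); print('mat',rect(poly(i,mat,.004)))
ring=pick((15,80,100),(32,255,255),(180,230,225,275)); print('ring',rect(poly(i,ring,.010)))
yb=pick((22,100,80),(35,255,255),(170,165,215,205)); ys,xs=np.nonzero(yb); print('yb',onz(i,xs.mean(),ys.mean(),.038))
k=np.zeros_like(notred); k[160:250,265:365]=1; t=notred&k; print('tray',rect(poly(i,t,.018)))
k[:]=0;k[160:205,420:470]=1; f=notred&k; print('foam',rect(poly(i,f,.025)))
g=hsv[...,2]; 
for name,u,v,z in [('tumbler rim',252,122,.095),('tumbler base',258,135,.0),('ball',312,186,.037),('boxtop',295,208,.1),('cap',331,201,.14)]: print(name,np.round(onz(i,u,v,z)*1000))
for b in [(225,250,275,292),(280,252,325,295),(340,265,385,308)]:
    o=pick((8,120,80),(22,255,255),b); print('orange(z.1)',rect(poly(i,o,.1)))
crop=im[150:250,255:475]; cv2.imwrite('pics/c1.png',cv2.resize(crop,None,fx=3.6,fy=3.6,interpolation=cv2.INTER_CUBIC))
E
```

```text
cam [0.36877903 0.00223689 1.08455611]
mat (array([ 472.3, -283.7]), array([205.9, 105.7]), 84.7)
ring (array([467.2, 261.3]), array([58.9, 58.9]), 26.8)
yb [0.61059619 0.28568777 0.038     ]
tray (array([578.4,  21.8]), array([146.9, 160.5]), 5.2)
foam (array([ 614.4, -269.3]), array([52.3, 64.2]), 59.3)
tumbler rim [737. 148.  95.]
tumbler base [740. 147.   0.]
ball [609.  22.  37.]
boxtop [549.  55. 100.]
cap [555. -18. 140.]
orange(z.1) (array([425.4, 145.6]), array([69.6, 47.3]), 63.8)
orange(z.1) (array([417.3,  42.9]), array([59.1, 47.5]), 44.7)
orange(z.1) (array([392.2, -77.3]), array([61. , 49.8]), 58.6)
```

View pics/c1.png

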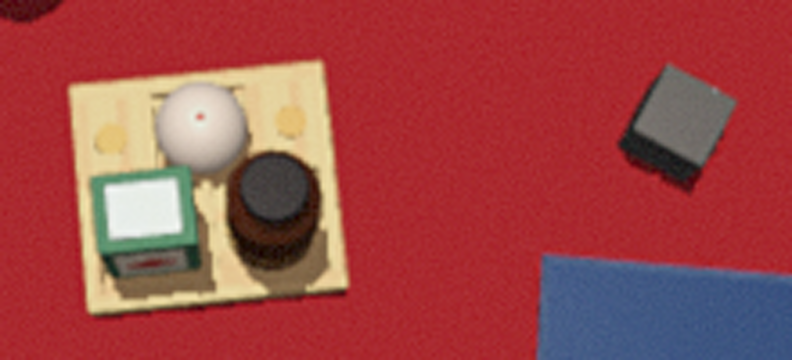

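Run:
```python
from h import *
i=r.camera_info('top')
def C(L,z): return np.array([onz(i,255+(u+.5)/3.6-.5,150+(v+.5)/3.6-.5,z)[:2]*1000 for u,v in L])
def rp(n,P):
    d=P[0]-P[3]+P[1]-P[2]; e=P[0]-P[1]+P[3]-P[2]
    print(n,P.mean(0).round(1),'sizes',np.linalg.norm(d)/2,np.linalg.norm(e)/2,'yaws',np.degrees(np.arctan2(d[1],d[0])),np.degrees(np.arctan2(-e[0],e[1])))
t=np.vstack([C([(70,85),(325,62)],.018),C([(349,290),(90,313)],0)]); rp('tray',t)
rp('box',C([(92,178),(190,167),(198,235),(105,250)],.11))
rp('foam',C([(670,65),(735,100),(697,168),(632,130)],.05))
print('cap',C([(274,187)],.14),'ball',C([(202,127)],.0375))
c=t.mean(0)
for a in (5,):
    a=np.radians(a);R=np.array([[np.cos(a),-np.sin(a)],[np.sin(a),np.cos(a)]])
    for p in [(-28,36.5),(-28,-36.5),(32,0)]: print(p,(c+R@p).round(1))
```

```text
tray [579.6  21. ] sizes 141.60745029210096 160.4267371460605 yaws 5.192524485946499 4.779099173201084
box [548.4  54.3] sizes 40.496303154088366 54.13928454173764 yaws 8.593044323752336 7.446375959652594
foam [ 613.2 -266. ] sizes 48.14891952970002 44.1412144680439 yaws -31.709090363632566 -31.222569926951103
cap [[553.60794754 -17.03257492]] ball [[611.26966918  24.34231221]]
(-28, 36.5) [548.5  54.9]
(-28, -36.5) [554.9 -17.8]
(32, 0) [611.5  23.8]
```

Call:
jog_arm(deltas=[[[1,3,-5,0.5,-0.17],[1,3,-5,0.5,-0.17],[1,3,-5,0.5,-0.17],[1,3,-5,0.5,-0.17],[1,3,-5,0.5,-0.17],[1,3,-5,0.5,-0.17],[1,3,-5,0.5,-0.17],[1,3,-5,0.5,0]]])

```text
time_s: 1.15
tcp_pos: [0.4198, 0.249, 0.2858]
eef_rot: [-180.0, 0.0, -83.7]
contact_force: [1.6, -0.2, 0.2]
gripper_width: 0.0878
gripper_force: 0.0
```

Call:
jog_arm(deltas=[[[1,3,-5,0,-0.05],[1,3,-5,0,0],[1,3,-5,0,0],[1,3,-4,0,0],[1,0,0,0,0],[1,0,0,0,0],[1,0,0,0,0]]])

```text
time_s: 2.02
tcp_pos: [0.5388, 0.0615, 0.2857]
eef_rot: [-180.0, 0.0, -86.4]
contact_force: [-0.2, 0.2, -0.4]
gripper_width: 0.0879
gripper_force: 0.0
```

Run:
```python
from h import *
i=r.camera_info('wrist'); import json
json.dump({k:np.array(v).tolist() if k=='view' else v for k,v in i.items() if k in('fx','fy','cx','cy','view')},open('w1.json','w'))
V=np.array(i['view']); print(-V[:3,:3].T@V[:3,3], V[2,:3])
cv2.imwrite('pics/w1.png',r.capture('wrist'))
```

```text
[ 0.54303745 -0.00320507  0.42407579] [ 0.0156385  -0.24369909  0.9697248 ]
```

View pics/w1.png

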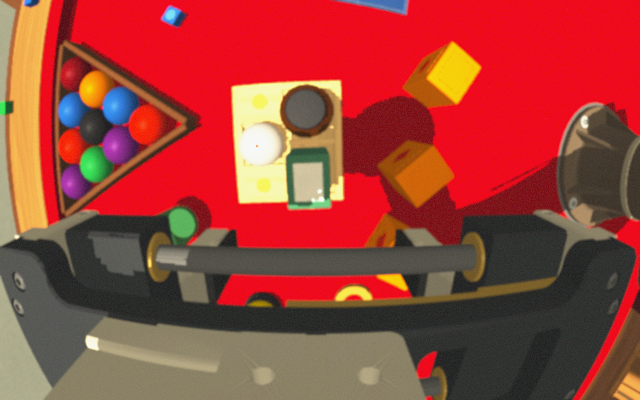

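The wrist view shows the tray with the cap at (306,109), the ball at (262,144), the box top at (310,178) and tray corners near (233,86), (340,80), (344,200) and (238,204).

Run:
```python
from h import *
im=cv2.imread('pics/w1.png'); cv2.imwrite('pics/w1c.png',cv2.resize(im[70:220,220:370],None,fx=4,fy=4,interpolation=cv2.INTER_CUBIC))
```

```text
(no output)
```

View pics/w1c.png

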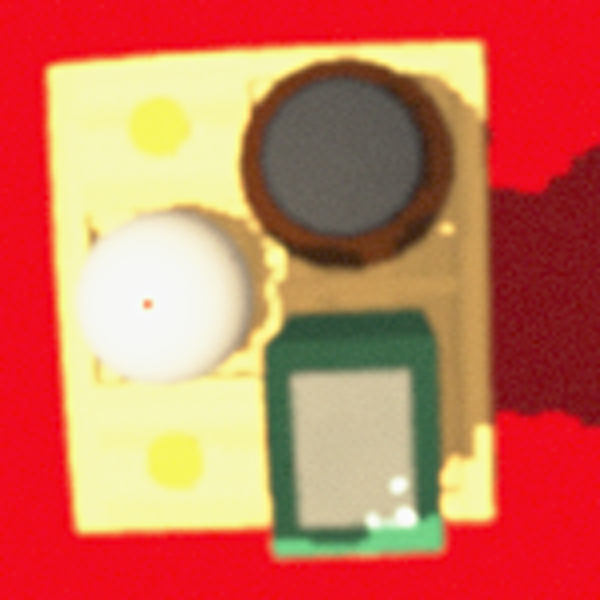

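The crop shows the cap centre at (342,155), the ball at (165,296), box top corners (266,347), (438,340), (444,551) and (273,556), and the tray corners clearly.

Run:
```python
from h import *
import json
i=json.load(open('w1.json')); im=cv2.imread('pics/w1.png')
def C(L,z): return np.array([onz(i,220+(u+.5)/4-.5,70+(v+.5)/4-.5,z,True)[:2]*1000 for u,v in L])
def rp(n,P):
    # order: (+x,-y),(-x,-y),(-x,+y),(+x,+y)
    d=P[0]-P[1]+P[3]-P[2]; e=P[3]-P[0]+P[2]-P[1]
    print(n,P.mean(0).round(1),'sizes',np.linalg.norm(d)/2,np.linalg.norm(e)/2,'yaws',np.degrees(np.arctan2(d[1],d[0])),np.degrees(np.arctan2(-e[0],e[1])))
    return P.mean(0)
c=rp('tray',C([(46,65),(483,40),(495,520),(77,533)],.018))
rp('box',C([(266,347),(438,340),(444,551),(273,556)],.11))
print('cap',C([(342,155)],.14),'should',C([(347,163)],.11),'ball',C([(165,296)],.037))
a=np.radians(5.);R=np.array([[np.cos(a),-np.sin(a)],[np.sin(a),np.cos(a)]])
for p in [(-28,36.5),(-28,-36.5),(32,0)]: print(p,(c+R@p).round(1))
```

```text
tray [578.6  21.9] sizes 143.85871958616573 160.02429131841643 yaws 5.542113298927303 5.671114080099329
box [546.7  56.3] sizes 44.44893103586789 55.36374983526033 yaws 5.6325163370563995 5.127550446938567
cap [[553.47287815 -17.41799472]] should [[553.19846342 -16.96115101]] ball [[610.28931848  24.30128775]]
(-28, 36.5) [547.5  55.8]
(-28, -36.5) [553.9 -16.9]
(32, 0) [610.5  24.7]
```

Call:
jog_arm(deltas=[[[1,1.5,-4,0,0.03],[1,0,-3.9,0,0],[1,0,0,-5,0],[1,0,0,-5,0],[1,0,0,-3,0],[1,0,0,0,0],[1,0,0,0,0]]])

```text
time_s: 2.95
tcp_pos: [0.5552, -0.0175, 0.1571]
eef_rot: [-179.9, -0.0, -84.6]
contact_force: [0.2, -0.6, 0.2]
gripper_width: 0.0876
gripper_force: 0.0
```

Call:
jog_arm(deltas=[[[1,-0.15,0,-3,0],[1,0,0,-2.7,0],[1,0,0,0,0],[1,0,0,0,0],[-0.1,0,0,0,0],[-0.1,0,0,0,0],[-0.1,0,0,0,0],[-0.1,0,0,0,0]]], force=25)

```text
time_s: 3.95
tcp_pos: [0.553, -0.0183, 0.0988]
eef_rot: [-180.0, 0.0, -84.7]
contact_force: [0.3, -0.3, 1.1]
gripper_width: 0.0554
gripper_force: 25.0
```

Call:
jog_arm(deltas=[[[-0.1,0,0,2,0],[-0.1,0,0,4,0],[-0.1,0,-1,2,0],[-0.1,-1.3,-5,0,0],[-0.1,-1.4,-5,0,0],[-0.1,-1.4,-5,0,0],[-0.1,-1.4,-5,0,0],[-0.1,-1.4,-5,0,0]]])

```text
time_s: 4.95
tcp_pos: [0.4828, -0.2796, 0.1783]
eef_rot: [180.0, 0.0, -84.7]
contact_force: [1.7, 0.5, -1.4]
gripper_width: 0.0552
gripper_force: 25.0
```

Call:
jog_arm(deltas=[[[-0.1,-1.4,-4,0,0],[-0.1,0,-1.6,0,0],[-0.1,0,0,-4,0],[-0.1,0,0,-2,0],[-0.1,0,0,-1,0],[-0.1,0,0,0,0],[-0.1,0,0,0,0]]])

```text
time_s: 5.82
tcp_pos: [0.4706, -0.3343, 0.1095]
eef_rot: [-179.9, -0.0, -84.7]
contact_force: [0.6, 0.1, -2.3]
gripper_width: 0.0558
gripper_force: 25.0
```

Call:
jog_arm(deltas=[[[-0.1,0,0,-0.9,0],[-0.1,0,0,-0.4,0],[-0.1,0,0,-0.2,0],[-0.1,0,0,-0.1,0],[-0.1,0,0,0,0],[-0.1,0,0,0,0]]])

```text
time_s: 6.58
tcp_pos: [0.4697, -0.3343, 0.0928]
eef_rot: [-180.0, -0.0, -84.7]
contact_force: [-0.4, 0.2, 1.1]
gripper_width: 0.0558
gripper_force: 25.0
```

Call:
jog_arm(deltas=[[[1,0,0,0,0],[1,0,0,0,0],[1,0,0,0,0],[1,0,0,4,0],[1,0,0,5,0],[1,1,5,0,0],[1,1.1,5.5,0,0],[1,1.1,5.5,0,0]]])

```text
time_s: 7.58
tcp_pos: [0.502, -0.1729, 0.1829]
eef_rot: [-179.9, -0.0, -84.8]
contact_force: [0.5, -0.5, 0.1]
gripper_width: 0.0875
gripper_force: 0.0
```

Call:
jog_arm(deltas=[[[1,1.1,5.5,0,0],[1,1.1,5.5,0,0],[1,1.1,5.5,0,0],[1,1.1,5.5,0,0],[1,0,1,0,0],[1,0,0,-4,0],[1,0,0,0,0],[1,0,0,0,0]]])

```text
time_s: 8.57
tcp_pos: [0.5462, 0.0552, 0.1435]
eef_rot: [-180.0, -0.0, -84.7]
contact_force: [1.0, 0.1, 0.4]
gripper_width: 0.088
gripper_force: 0.0
```

Call:
jog_arm(deltas=[[[1,0.1,0,-3,0],[1,0,0,-2,0],[1,0,0,0,0],[1,0,0,0,0],[-0.2,0,0,0,0],[-0.2,0,0,0,0],[-0.2,0,0,0,0],[-0.2,0,0,0,0]]])

```text
time_s: 9.57
tcp_pos: [0.5468, 0.0558, 0.0927]
eef_rot: [-180.0, 0.0, -84.7]
contact_force: [-0.9, 0.4, -0.1]
gripper_width: 0.0533
gripper_force: 0.0
```

Call:
jog_arm(deltas=[[[-0.2,0,0,0,0],[-0.2,0,0,0,0]]])

```text
time_s: 9.82
tcp_pos: [0.5469, 0.0558, 0.0926]
eef_rot: [-180.0, -0.0, -84.7]
contact_force: [-0.5, 0.4, -0.0]
gripper_width: 0.0455
gripper_force: 24.9
```

Call:
jog_arm(deltas=[[[-0.2,0,0,2,0],[-0.2,0,0,4,0],[-0.2,0,-1,2,0],[-0.2,-1.4,-5,0,0],[-0.2,-1.4,-5.5,0,0],[-0.2,-1.4,-5.5,0,0],[-0.2,-1.4,-5.5,0,0],[-0.2,-1.5,-5,0,0]]])

```text
time_s: 10.82
tcp_pos: [0.4746, -0.2208, 0.1721]
eef_rot: [179.9, 0.0, -84.7]
contact_force: [1.4, -1.0, -3.2]
gripper_width: 0.046
gripper_force: 25.0
```

Call:
jog_arm(deltas=[[[-0.2,0,-1.5,0,0],[-0.2,0,0,-3.5,0],[-0.2,0,0,-3,0],[-0.2,0,0,-1,0],[-0.2,0,0,-0.5,0],[-0.2,0,0,-0.3,0],[-0.2,0,0,0,0],[-0.2,0,0,0,0]]])

```text
time_s: 11.82
tcp_pos: [0.4762, -0.2343, 0.0902]
eef_rot: [-179.9, -0.0, -84.7]
contact_force: [-0.2, -0.1, -3.4]
gripper_width: 0.0458
gripper_force: 25.0
```

Call:
jog_arm(deltas=[[[-0.2,0,0,-0.2,0],[-0.2,0,0,-0.15,0],[-0.2,0,0,0,0],[-0.2,0,0,0,0]]])

```text
time_s: 12.32
tcp_pos: [0.4759, -0.2343, 0.0865]
eef_rot: [-180.0, -0.0, -84.7]
contact_force: [-1.2, 2.1, 4.4]
gripper_width: 0.046
gripper_force: 25.0
```

Call:
jog_arm(deltas=[[[1,0,0,0,0],[1,0,0,0,0],[1,0,0,0,0],[1,0,0,3,0],[1,0,0,4,0],[1,2.5,4.9,0,0],[1,2.5,4.9,0,0],[1,2.5,4.9,0,0]]])

```text
time_s: 13.32
tcp_pos: [0.5514, -0.0859, 0.1564]
eef_rot: [-180.0, 0.0, -84.8]
contact_force: [0.7, -0.6, 1.2]
gripper_width: 0.0876
gripper_force: 0.0
```

Call:
jog_arm(deltas=[[[1,2.5,4.9,0,0],[1,2.5,4.9,0,0],[1,1,1.4,0,0],[1,0,0,-3,0],[1,0,0,-3,0],[1,0,0,0,0],[1,0,0,0,0],[1,0,0,0,0]]])

```text
time_s: 14.32
tcp_pos: [0.6116, 0.0247, 0.0976]
eef_rot: [-179.9, 0.0, -84.7]
contact_force: [0.5, -0.1, 0.3]
gripper_width: 0.0877
gripper_force: 0.0
```

Good position; a quick look at the mat and tray with the top camera at the same time as descending further.

Call:
jog_arm(deltas=[[[1,-0.1,0,-3,0],[1,0,0,-2.5,0],[1,0,0,0,0],[1,0,0,0,0],[0,0,0,0,0],[0,0,0,0,0],[0,0,0,0,0],[0,0,0,0,0]]], force=15)

```text
time_s: 15.32
tcp_pos: [0.6103, 0.0249, 0.0415]
eef_rot: [-179.9, 0.0, -84.7]
contact_force: [0.4, 0.4, 1.9]
gripper_width: 0.056
gripper_force: 15.0
```

Run:
```python
from h import *
cv2.imwrite('pics/top2.png',cv2.resize(r.capture('top')[100:300,170:520],None,fx=2.2,fy=2.2,interpolation=cv2.INTER_CUBIC))
```

```text
(no output)
```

View pics/top2.png

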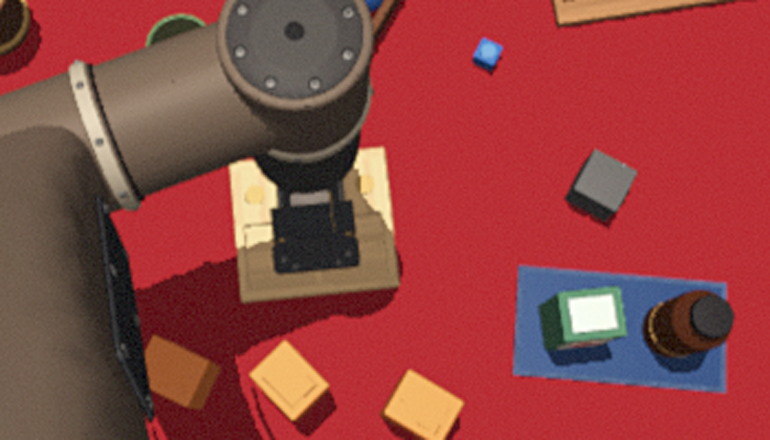

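The top view shows the box (585,315) and bottle (690,325) both standing on the mat, with the gripper on the ball in the tray.

Call:
jog_arm(deltas=[[[0,0,0,2,0],[0,0,0,4,0],[0,0,0,4,0],[0,-2.3,4,0,0],[0,-3,4.9,0,0],[0,-3,4.9,0,0],[0,-3,4.9,0,0],[0,-3,4.9,0,0]]])

```text
time_s: 16.38
tcp_pos: [0.4653, 0.2619, 0.1409]
eef_rot: [180.0, -0.0, -84.7]
contact_force: [1.0, 0.5, -1.8]
gripper_width: 0.0558
gripper_force: 15.0
```

Call:
jog_arm(deltas=[[[0,0,0,-3,0],[0,0,0,-3,0],[0,0,0,-1.5,0],[0,0,0,0,0],[0,0,0,0,0]]])

```text
time_s: 17.0
tcp_pos: [0.4674, 0.261, 0.0669]
eef_rot: [-179.9, 0.0, -84.7]
contact_force: [-0.2, -0.1, -1.9]
gripper_width: 0.056
gripper_force: 15.0
```

Call:
jog_arm(deltas=[[[0,0,0,-1.3,0],[0,0,0,-0.9,0],[0,0,0,-0.4,0],[0,0,0,-0.15,0],[0,0,0,0,0],[0,0,0,0,0]]])

```text
time_s: 17.75
tcp_pos: [0.4669, 0.2608, 0.0388]
eef_rot: [-180.0, 0.0, -84.7]
contact_force: [-0.4, -0.6, 0.9]
gripper_width: 0.0562
gripper_force: 15.0
```

Call:
jog_arm(deltas=[[[0.4,0,0,0,0],[0.6,0,0,0,0],[1,0,0,0,0],[1,0,0,0,0],[1,0,0,4,0],[1,0,0,6,0],[1,1,-4,1,0],[1,1.5,-5.5,0,0]]])

```text
time_s: 18.75
tcp_pos: [0.4926, 0.1661, 0.1503]
eef_rot: [-179.8, 0.1, -84.6]
contact_force: [0.5, -1.0, -0.1]
gripper_width: 0.0879
gripper_force: 0.0
```

Run:
```python
from h import *
i=r.camera_info('top'); im=r.capture('top'); cv2.imwrite('pics/top3.png',cv2.resize(im[140:300,150:500],None,fx=2.2,fy=2.2,interpolation=cv2.INTER_CUBIC))
hsv=cv2.cvtColor(im,cv2.COLOR_BGR2HSV)
m=cv2.inRange(hsv,(0,0,130),(180,70,255)); m[:225]=0;m[275:]=0;m[:,:180]=0;m[:,230:]=0
ys,xs=np.nonzero(m); print(len(xs), len(xs) and onz(i,(xs.min()+xs.max())/2,(ys.min()+ys.max())/2,.034))
```

```text
455 [0.46534093 0.26322689 0.034     ]
```

View pics/top3.png

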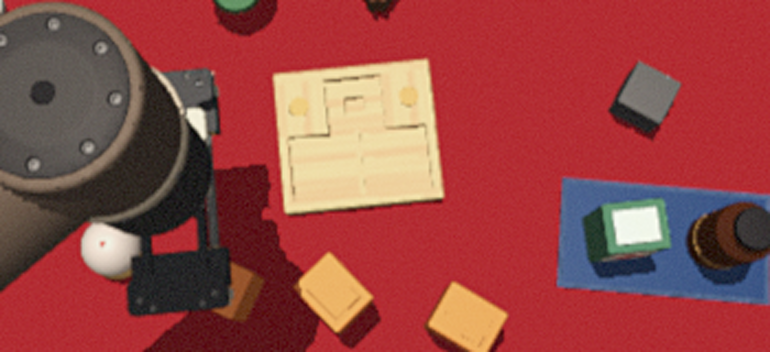

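The white ball sits at (107,248) on the ring place, the tray is empty, and the foam is at (645,95).

Call:
jog_arm(deltas=[[[1,1.5,-5.2,1,0],[1,1.5,-5.2,1,0],[1,1.5,-5.2,1,0],[1,1.5,-5.2,1,0],[1,1.5,-5.2,1,0],[1,1.5,-5.2,1,0],[1,1.2,-5.4,0,0],[1,0,0,0,0]]])

```text
time_s: 19.8
tcp_pos: [0.5937, -0.2037, 0.2077]
eef_rot: [179.9, -0.0, -85.0]
contact_force: [-0.5, 1.3, -0.5]
gripper_width: 0.0879
gripper_force: 0.0
```

Call:
jog_arm(deltas=[[[1,0,0,0,0],[1,0,0,0,0],[1,0,0,0,0]]])

```text
time_s: 20.18
tcp_pos: [0.5938, -0.1992, 0.2088]
eef_rot: [-180.0, 0.0, -84.6]
contact_force: [-0.3, 0.2, -0.8]
gripper_width: 0.0878
gripper_force: 0.0
```

Run:
```python
from h import *
import json
i=r.camera_info('wrist'); json.dump({k:np.array(v).tolist() if k=='view' else v for k,v in i.items() if k in('fx','fy','cx','cy','view')},open('w2.json','w'))
im=r.capture('wrist'); cv2.imwrite('pics/w2.png',im)
V=np.array(i['view']); c=V[:3,:3]@np.array([.613,-.266,.05])+V[:3,3]; d=np.array([c[0],-c[1],-c[2]]); t=np.arctan2(np.hypot(d[0],d[1]),d[2]); k=i['fx']*t/np.hypot(d[0],d[1]); u,v=int(i['cx']+k*d[0]),int(i['cy']+k*d[1]); print(u,v,r.get_state()['tcp_pos'])
u0,v0=max(u-50,0),max(v-50,0); print(u0,v0); cv2.imwrite('pics/w2c.png',cv2.resize(im[v0:v0+100,u0:u0+100],None,fx=6,fy=6,interpolation=cv2.INTER_CUBIC))
```

```text
302 121 [ 0.59388675 -0.19926402  0.20886146]
252 71
```

View pics/w2c.png

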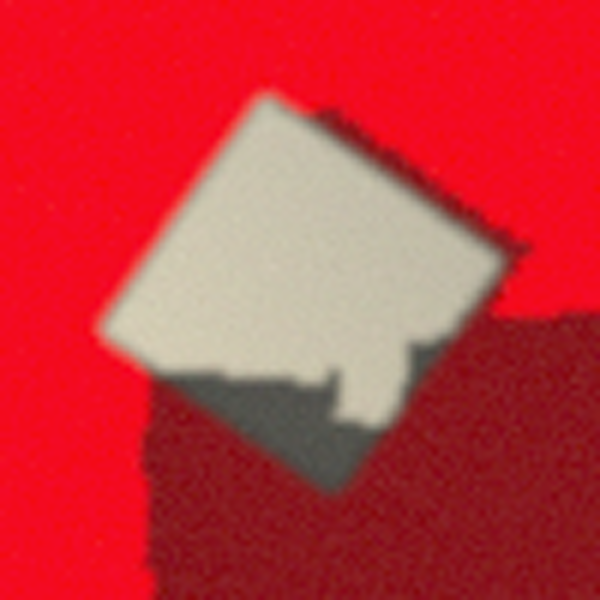

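The foam's top face has crop corners (265,90), (508,262), (337,495) and (98,330).

Run:
```python
from h import *
import json
i=json.load(open('w2.json'))
P=np.array([onz(i,252+(u+.5)/6-.5,71+(v+.5)/6-.5,.05,True)[:2]*1000 for u,v in [(265,90),(508,262),(337,495),(98,330)]])
print(P.round(1),P.mean(0)); 
for k in range(4):
    d=P[(k+1)%4]-P[k]; print(np.linalg.norm(d),np.degrees(np.arctan2(d[1],d[0]))%90)
```

```text
[[ 622.4 -299.6]
 [ 581.5 -275.6]
 [ 605.  -235.7]
 [ 645.6 -259.1]] [ 613.63160996 -267.48569558]
47.367365157440766 59.544235201129936
46.26601698857891 59.47637459852125
46.74569533413327 60.06074178557385
46.690843568111745 60.24221041188379
```

Call:
jog_arm(deltas=[[[1,1,-3.4,0,0.159],[1,1,-3.4,0,0.159],[1,0,0,-2,0.159],[1,0,0,-3,0.159],[1,0,0,-3,0.159],[1,0,0,-3,0.159],[1,0,0,0,0],[1,0,0,0,0]]])

```text
time_s: 21.22
tcp_pos: [0.6146, -0.2682, 0.0999]
eef_rot: [-180.0, -0.1, -30.2]
contact_force: [-0.2, -0.4, 0.4]
gripper_width: 0.0875
gripper_force: 0.0
```

Call:
jog_arm(deltas=[[[1,0,0,0,0],[1,0,0,0,0]]])

```text
time_s: 21.48
tcp_pos: [0.6143, -0.2683, 0.0999]
eef_rot: [-180.0, -0.1, -30.1]
contact_force: [0.6, 0.9, -0.8]
gripper_width: 0.0876
gripper_force: 0.0
```

Call:
jog_arm(deltas=[[[1,-0.1,0.1,-3.5,0],[1,0,0,-3.1,0],[1,0,0,0,0],[1,0,0,0,0],[-0.2,0,0,0,0],[-0.2,0,0,0,0],[-0.2,0,0,0,0],[-0.2,0,0,0,0]]], force=8)

```text
time_s: 22.48
tcp_pos: [0.6128, -0.2673, 0.0328]
eef_rot: [-180.0, -0.0, -30.1]
contact_force: [-1.1, 0.4, -0.2]
gripper_width: 0.0537
gripper_force: 0.0
```

Call:
jog_arm(deltas=[[[-0.2,0,0,0,0],[-0.2,0,0,0,0]]])

```text
time_s: 22.72
tcp_pos: [0.6128, -0.2673, 0.0327]
eef_rot: [180.0, -0.0, -30.1]
contact_force: [-0.4, 0.5, 1.8]
gripper_width: 0.048
gripper_force: 8.0
```

Call:
jog_arm(deltas=[[[-0.2,0,0,3,0],[-0.2,0,0,5,0],[-0.2,0,4.8,0,-0.159],[-0.2,0,4.8,0,-0.159],[-0.2,0,4.8,0,-0.159],[-0.2,0,4.8,0,-0.159],[-0.2,0,4.8,0,-0.159],[-0.2,-0.2,5.2,0,-0.159]]])

```text
time_s: 23.72
tcp_pos: [0.6106, 0.0262, 0.1125]
eef_rot: [-180.0, 0.0, -85.0]
contact_force: [0.6, 0.0, -0.6]
gripper_width: 0.048
gripper_force: 8.0
```

Call:
jog_arm(deltas=[[[-0.2,0,0,0,0],[-0.2,0,0,-4,0],[-0.2,0,0,0,0],[-0.2,0,0,0,0],[-0.2,0,0,0,0]]])

```text
time_s: 24.35
tcp_pos: [0.6117, 0.0245, 0.074]
eef_rot: [-179.9, 0.0, -84.7]
contact_force: [-0.7, -0.1, -0.3]
gripper_width: 0.0479
gripper_force: 8.0
```

Run:
```python
from h import *
im=r.capture('wrist'); cv2.imwrite('pics/w3.png',im)
```

```text
(no output)
```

View pics/w3.png

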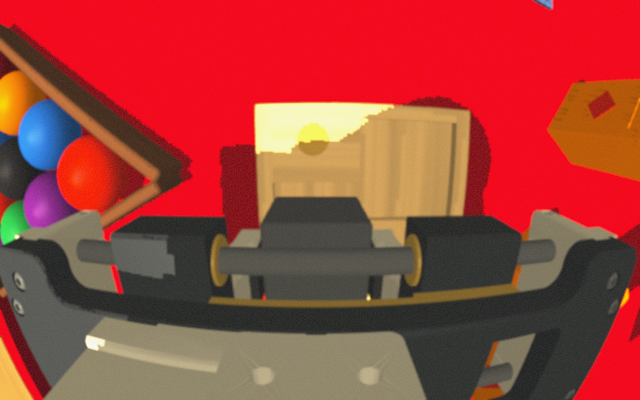

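The wrist view shows the foam held square at (316,225) over the rear place, with the tray edges parallel to it.

Call:
jog_arm(deltas=[[[-0.2,-0.1,0,-1.5,0],[-0.2,0,0,-1,0],[-0.2,0,0,-0.4,0],[-0.2,0,0,-0.2,0],[-0.2,0,0,0,0],[-0.2,0,0,0,0]]])

```text
time_s: 25.15
tcp_pos: [0.6093, 0.0245, 0.0417]
eef_rot: [179.9, -0.0, -84.7]
contact_force: [-4.2, -1.4, 5.1]
gripper_width: 0.0474
gripper_force: 8.0
```

Call:
jog_arm(deltas=[[[-0.2,0,0,0.1,0],[-0.2,0,0,0,0],[-0.2,0,0,0,0]]])

```text
time_s: 25.52
tcp_pos: [0.6099, 0.0248, 0.0424]
eef_rot: [-180.0, 0.0, -84.7]
contact_force: [0.7, -0.8, -0.7]
gripper_width: 0.0481
gripper_force: 8.0
```

Seated at the expected height. Release and look.

Call:
jog_arm(deltas=[[[1,0,0,0,0],[1,0,0,0,0],[1,0,0,0,0],[1,0,0,0,0],[1,0,0,4,0],[1,0,3,6,0],[1,0,4,6,0],[1,0,3,0,0]]])

```text
time_s: 26.52
tcp_pos: [0.6122, 0.1192, 0.196]
eef_rot: [-179.5, 0.1, -84.7]
contact_force: [-0.2, 0.1, -1.8]
gripper_width: 0.088
gripper_force: 0.0
```

Call:
jog_arm(deltas=[[[1,0,0,0,0],[1,0,0,0,0],[1,0,0,0,0]]])

```text
time_s: 26.9
tcp_pos: [0.6095, 0.1165, 0.1899]
eef_rot: [179.9, -0.0, -84.8]
contact_force: [0.8, -0.1, -0.2]
gripper_width: 0.0879
gripper_force: 0.0
```

Run:
```python
from h import *
import json
i=r.camera_info('wrist'); json.dump({k:np.array(v).tolist() if k=='view' else v for k,v in i.items() if k in('fx','fy','cx','cy','view')},open('w4.json','w'))
im=r.capture('wrist')
V=np.array(i['view']); c=V[:3,:3]@np.array([.579,.0215,.018])+V[:3,3]; d=np.array([c[0],-c[1],-c[2]]); t=np.arctan2(np.hypot(d[0],d[1]),d[2]); k=i['fx']*t/np.hypot(d[0],d[1]); u,v=int(i['cx']+k*d[0]),int(i['cy']+k*d[1]); 
u0,v0=max(u-75,0),max(v-75,0); print(u0,v0); cv2.imwrite('pics/w4c.png',cv2.resize(im[v0:v0+150,u0:u0+150],None,fx=4,fy=4,interpolation=cv2.INTER_CUBIC))
```

```text
279 23
```

View pics/w4c.png

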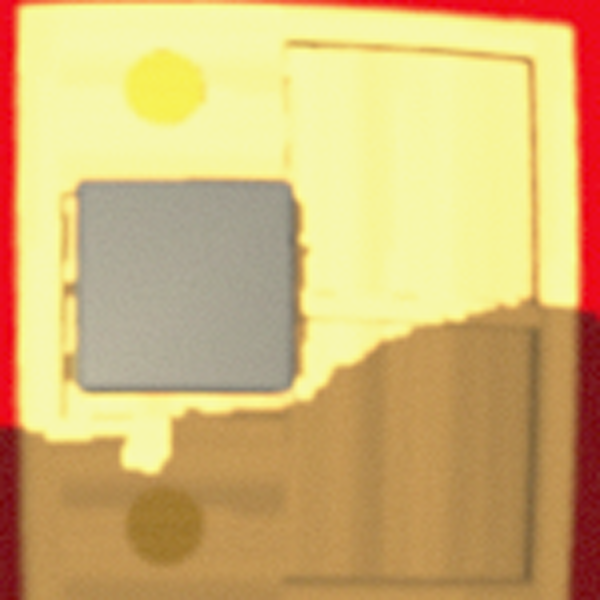

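Run:
```python
from h import *
import json
i=json.load(open('w4.json'))
C=lambda L,z:np.array([onz(i,279+(u+.5)/4-.5,23+(v+.5)/4-.5,z,True)[:2]*1000 for u,v in L])
P=C([(78,182),(295,180),(297,390),(78,390)],.06); print(P.round(1).tolist(),P.mean(0))
for k in range(4):
    d=P[(k+1)%4]-P[k]; print(np.linalg.norm(d),np.degrees(np.arctan2(d[1],d[0]))%90)
c=np.array([579,21.7]); a=np.radians(5.3); R=np.array([[np.cos(a),-np.sin(a)],[np.sin(a),np.cos(a)]])
print('foam in tray',R.T@(P.mean(0)-c)); print('rear corners front places, tray frame',((C([(288,45),(533,60),(536,580),(288,578)],.018)-c)@R).round(1).tolist())
```

```text
[[634.9, 3.8], [588.7, -1.3], [583.9, 44.7], [630.7, 49.3]] [609.54845454  24.15247527]
46.52678186991257 6.345444384462212
46.27685533179825 5.904510442973091
47.07893976698063 5.5812859202673755
45.656560452929256 5.210785199646779
foam in tray [30.64438726 -0.37978849]
rear corners front places, tray frame [[3.9, -67.7], [-60.1, -68.5], [-62.2, 69.0], [3.6, 69.4]]
```

Call:
jog_arm(deltas=[[[1,-1.9,-5,0,0],[1,-1.9,-5,0,0],[1,-1.9,-5,0,0],[1,-1.9,-5,0,0],[1,-1.9,-5,0,0],[1,-1.9,-5,0,0],[1,-2,-5.1,0,0],[1,0,0,0,0]]])

```text
time_s: 27.95
tcp_pos: [0.4738, -0.2368, 0.1902]
eef_rot: [179.9, 0.0, -85.0]
contact_force: [-0.2, 0.1, -0.3]
gripper_width: 0.0877
gripper_force: 0.0
```

Call:
jog_arm(deltas=[[[1,0,0,-4,0],[1,0,0,0,0],[1,0,0,0,0],[1,0,0,0,0]]])

```text
time_s: 28.45
tcp_pos: [0.4767, -0.2335, 0.1518]
eef_rot: [-179.9, -0.0, -84.7]
contact_force: [0.3, -0.5, 0.4]
gripper_width: 0.0877
gripper_force: 0.0
```

Call:
jog_arm(deltas=[[[1,-0.1,-0.1,-4,0],[1,0,0,-2.5,0],[1,0,0,0,0],[1,0,0,0,0],[-0.2,0,0,0,0],[-0.2,0,0,0,0],[-0.2,0,0,0,0],[-0.2,0,0,0,0]]], force=25)

```text
time_s: 29.45
tcp_pos: [0.4748, -0.2347, 0.0856]
eef_rot: [-180.0, -0.0, -84.7]
contact_force: [-0.5, -0.6, -0.3]
gripper_width: 0.0535
gripper_force: 0.0
```

Call:
jog_arm(deltas=[[[-0.2,0,0,0,0],[-0.2,0,0,0,0],[-0.2,0,0,0,0]]])

```text
time_s: 29.82
tcp_pos: [0.4751, -0.2347, 0.0856]
eef_rot: [-180.0, -0.0, -84.7]
contact_force: [1.0, 0.8, 1.4]
gripper_width: 0.0459
gripper_force: 24.9
```

Call:
jog_arm(deltas=[[[-0.2,0,0,2,0],[-0.2,0,0,4,0],[-0.2,0.5,1.5,3,0],[-0.2,1.3,5.5,0,0],[-0.2,1.3,5.5,0,0],[-0.2,1.3,5.5,0,0],[-0.2,1.3,5.5,0,0],[-0.2,1.5,5.5,0,0]]])

```text
time_s: 30.82
tcp_pos: [0.546, 0.057, 0.1748]
eef_rot: [179.9, -0.0, -84.7]
contact_force: [1.1, -1.4, -3.8]
gripper_width: 0.0462
gripper_force: 25.0
```

Call:
jog_arm(deltas=[[[-0.2,0,0,0,0],[-0.2,0,0,-4,0],[-0.2,0,0,-2,0],[-0.2,0,0,0,0],[-0.2,0,0,0,0],[-0.2,0,0,0,0]]])

```text
time_s: 31.58
tcp_pos: [0.5474, 0.0554, 0.1166]
eef_rot: [-179.9, 0.0, -84.7]
contact_force: [-0.9, 0.3, -2.5]
gripper_width: 0.0462
gripper_force: 25.0
```

Call:
jog_arm(deltas=[[[-0.2,0,0,-1,0],[-0.2,0,0,-0.8,0],[-0.2,0,0,-0.4,0],[-0.2,0,0,-0.2,0],[-0.2,0,0,0,0],[-0.2,0,0,0,0]]])

```text
time_s: 32.33
tcp_pos: [0.5466, 0.0552, 0.0916]
eef_rot: [180.0, -0.0, -84.7]
contact_force: [-2.5, -1.5, 1.0]
gripper_width: 0.0458
gripper_force: 25.0
```

Seated. Release, rise, then go to the bottle at (0.470, -0.334).

Call:
jog_arm(deltas=[[[1,0,0,0,0],[1,0,0,0,0],[1,0,0,0,0],[1,0,0,4,0],[1,0,0,5,0],[1,-1.2,-5.6,0,0],[1,-1.1,-5.6,0,0],[1,-1.1,-5.6,0,0]]])

```text
time_s: 33.33
tcp_pos: [0.5125, -0.1139, 0.1819]
eef_rot: [-179.9, -0.0, -84.7]
contact_force: [1.1, -0.4, 0.6]
gripper_width: 0.0875
gripper_force: 0.0
```

Call:
jog_arm(deltas=[[[1,-1.1,-5.6,0,0],[1,-1.1,-5.6,0,0],[1,-1.1,-5.6,0,0],[1,-1.1,-5.4,0,0],[1,0,0,0,0],[1,0,0,-2.5,0],[1,0,0,0,0],[1,0,0,0,0]]])

```text
time_s: 34.33
tcp_pos: [0.4693, -0.3343, 0.1572]
eef_rot: [-180.0, -0.0, -84.7]
contact_force: [0.7, -0.0, -0.0]
gripper_width: 0.0874
gripper_force: 0.0
```

Call:
jog_arm(deltas=[[[1,0,0,-4,0],[1,0,0,-2.4,0],[1,0,0,0,0],[1,0,0,0,0],[-0.1,0,0,0,0],[-0.1,0,0,0,0],[-0.1,0,0,0,0],[-0.1,0,0,0,0]]], force=25)

```text
time_s: 35.33
tcp_pos: [0.469, -0.3347, 0.0927]
eef_rot: [-180.0, -0.0, -84.7]
contact_force: [0.8, 0.4, 1.0]
gripper_width: 0.0556
gripper_force: 25.0
```

Call:
jog_arm(deltas=[[[-0.1,0,0,2,0],[-0.1,0,0,4,0],[-0.1,0.4,1.6,3,0],[-0.1,1.3,5,0,0],[-0.1,1.3,5,0,0],[-0.1,1.3,5,0,0],[-0.1,1.3,5,0,0],[-0.1,1.4,5,0,0]]])

```text
time_s: 36.33
tcp_pos: [0.5386, -0.067, 0.1823]
eef_rot: [180.0, 0.0, -84.7]
contact_force: [1.2, -1.0, -0.9]
gripper_width: 0.0556
gripper_force: 25.0
```

Call:
jog_arm(deltas=[[[-0.1,1.4,5,0,0],[-0.1,0,0,0,0],[-0.1,0,0,-4,0],[-0.1,0,0,-2,0],[-0.1,0,0,0,0],[-0.1,0,0,0,0],[-0.1,0,0,0,0]]])

```text
time_s: 37.2
tcp_pos: [0.5534, -0.0187, 0.1236]
eef_rot: [-179.9, 0.0, -84.7]
contact_force: [-0.8, -0.6, -1.5]
gripper_width: 0.0551
gripper_force: 25.0
```

Call:
jog_arm(deltas=[[[-0.1,0,0,-1,0],[-0.1,0,0,-0.8,0],[-0.1,0,0,-0.4,0],[-0.1,0,0,-0.2,0],[-0.1,0,0,0,0],[-0.1,0,0,0,0]]])

```text
time_s: 37.95
tcp_pos: [0.5525, -0.0187, 0.0986]
eef_rot: [180.0, -0.0, -84.7]
contact_force: [-1.8, 0.0, 3.2]
gripper_width: 0.0554
gripper_force: 25.0
```

Seated. Release, rise and move to the original viewing pose (0.539, 0.0615, 0.286).

Call:
jog_arm(deltas=[[[1,0,0,0,0],[1,0,0,0,0],[1,0,0,0,0],[1,0,0,4,0],[1,0,0,5,0],[1,0,0,5,0],[1,-1.4,4,4.7,0],[1,0,4,0,-0.03]]])

```text
time_s: 38.95
tcp_pos: [0.5403, 0.0618, 0.2897]
eef_rot: [-179.5, 0.1, -86.5]
contact_force: [1.1, 0.9, -0.7]
gripper_width: 0.0879
gripper_force: 0.0
```

Call:
jog_arm(deltas=[[[1,0,0,0,0],[1,0,0,0,0],[1,0,0,0,0],[1,0,0,0,0]]])

```text
time_s: 39.45
tcp_pos: [0.539, 0.0602, 0.2846]
eef_rot: [180.0, -0.0, -86.5]
contact_force: [0.1, 0.9, -0.7]
gripper_width: 0.0876
gripper_force: 0.0
```

Run:
```python
from h import *
import json
print(r.get_state()['tcp_pos'])
i=r.camera_info('wrist'); json.dump({k:np.array(v).tolist() if k=='view' else v for k,v in i.items() if k in('fx','fy','cx','cy','view')},open('w5.json','w'))
im=r.capture('wrist'); a=cv2.resize(im[70:220,220:370],None,fx=4,fy=4,interpolation=cv2.INTER_CUBIC)
cv2.imwrite('pics/w5c.png',a)
```

```text
[0.53896841 0.06016156 0.28460858]
```

View pics/w5c.png

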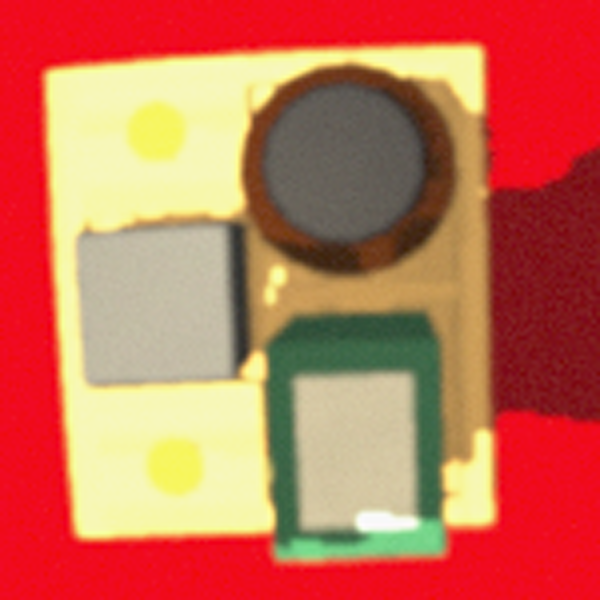

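The crop matches the start picture to within about 1 mm (cap (342,161), box panel (292–416, 375–532), with the whole tray shifted 5 px), and the foam is square at (160,303). A last check on the ball and the rest:

Run:
```python
from h import *
cv2.imwrite('pics/s6.png',r.capture('side'))
i=r.camera_info('top'); im=r.capture('top'); hsv=cv2.cvtColor(im,cv2.COLOR_BGR2HSV)
m=cv2.inRange(hsv,(0,0,110),(180,80,255)); m[:225]=0;m[285:]=0;m[:,:175]=0;m[:,235:]=0
ys,xs=np.nonzero(m); print(len(xs), len(xs) and onz(i,(xs.min()+xs.max())/2,(ys.min()+ys.max())/2,.034), np.ptp(xs) if len(xs) else 0,np.ptp(ys) if len(xs) else 0)
```

```text
564 [0.46747099 0.26224803 0.034     ] 26 25
```

View pics/s6.png

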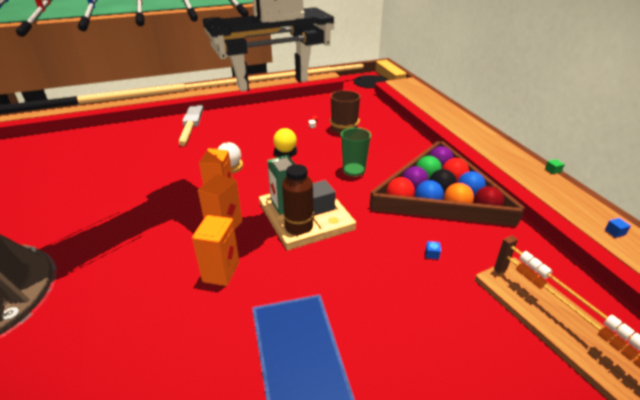

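The ball is seated on the ring at (230,155), centred within 1 mm by the top view. The bottle, box and foam stand in the tray, and the yellow ball and tumbler have not moved. Handing in.

```bash
python3 -c "
from plant import r
print(r.close_job())"
```

```text
the job is handed in; nothing more can be done
None
```

The job is done and handed in at about 40 s on the robot's clock: the cue ball is on the brass ring, the foam brick is square in the ball's old place, and the bottle and card box are upright within about 1 mm of where they started, by the cameras.

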